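# Green-capped sample bottle onto the raised wire shelf

## Task

Pick up the bottle with the green cap and stand it upright on the narrow white wire shelf at the place marked by the green tags: in the middle of the shelf's depth and in line with the tags. Set it down before letting go, do not drop it, and leave the other two bottles where they stand.

Things in the scene. Friction and masses are not known exactly. Their poses are not given: they have to be found in the camera images.
- green_bottle: Loose clear plastic sample bottle with a white paper label and a green cap, standing upright on the bench at the start. 60 mm diameter body, 105 mm high, straight sides up to 56 mm, then sloping in to a 38 mm neck; round screw cap 42 mm diameter from 81 to 105 mm above the underside. About 0.15 to 0.3 kg. Origin: centre of the underside; z up the bottle's axis.
- green_tag: Two green clips 44 mm long, on both long edges of the fixed, level white wire shelf (tread 80 mm deep, 290 long, top 65 mm above the bench). Origin: on the tread's top, midway between the clips, where the centre of the bottle's underside belongs. x: across the depth, y: along the shelf, z up. The blue-tagged place, taken by the blue-capped bottle, is 150 mm off along +y or -y.
- blue_bottle: Bystander: green-tinted glass bottle with a blue cap, standing on the same wire shelf at its blue tags. Loose. 60 mm diameter body, 105 mm high, straight sides up to 56 mm, then sloping in to a 38 mm neck; round screw cap 42 mm diameter from 81 to 105 mm above the underside. Origin: centre of the underside.
- amber_bottle: Bystander: amber glass bottle with a white cap, standing on the bench at least 100 mm from the green-capped one. Loose. 60 mm diameter body, 105 mm high, straight sides up to 56 mm, then sloping in to a 38 mm neck; round screw cap 42 mm diameter from 81 to 105 mm above the underside. Origin: centre of the underside.
Not all that is in view belongs to the job. What is shaped like the green_bottle but purple is not meant.

How it is judged:
On the way:
1. the green-capped bottle is at the green-tagged place, its underside within 10 mm of the tread, still in the fingers (set down, not dropped) (x of green_bottle in the frame of green_tag between -0.015 and 0.015 m and y of green_bottle in the frame of green_tag between -0.02 and 0.02 m and z of green_bottle in the frame of green_tag between -0.006 and 0.01 m and contact force between the fingers and green_bottle above 0.3 N), for 0.05 s.
At the end, for the whole second after the job is handed in: Green-capped bottle released, at rest and upright (6 degrees) on the wire shelf, underside within 6 mm of the tread, centred within 15 mm across the shelf and 20 mm along it on the green tags; the blue-capped and amber bottles within 30 mm of where they stood (x of green_bottle in the frame of green_tag between -0.015 and 0.015 m and y of green_bottle in the frame of green_tag between -0.02 and 0.02 m and z of green_bottle in the frame of green_tag between -0.006 and 0.006 m and angle between green_bottle's own z axis and vertical below 0.1 rad and linear speed of green_bottle below 0.02 m/s and contact force between the fingers and green_bottle below 0.1 N and distance of each of blue_bottle, amber_bottle from where it was at the start of the episode below 0.03 m); the robot touches nothing.
It fails at once if the blue-capped bottle is moved by more than 30 mm or tipped (distance of blue_bottle from where it was at the start of the episode above 0.03 m or angle between blue_bottle's own z axis and vertical above 0.35 rad).
It fails at once if the amber bottle is moved by more than 30 mm or tipped (distance of amber_bottle from where it was at the start of the episode above 0.03 m or angle between amber_bottle's own z axis and vertical above 0.35 rad).
It also fails if it takes over 38 s, if anything falls off the work surface, if the arm or the gripper's body presses on something with over 40 N, if the wrist force passes 120 N, or if a joint passes its speed limit or range.

## Robot

A 7-joint arm with a two-finger parallel gripper is mounted at the origin on the work surface. World frame = base frame: x ahead of the robot, y to its left, z up, the work surface at z = 0. Lengths are in m, angles in rad, forces in N, time in s.
With the tool pointing down it reaches from about 0.425 to 0.925 m from the base axis. Payload 6.8 kg.
Tool frame: the origin (TCP) lies midway between the tips of the shut fingers; the grasp point (between the pads) lies 19 mm behind it (r.grasp_offset is the z of the grasp point in the tool frame, in m); z points along the fingers, y is the direction in which the jaws open and shut (so a half turn about z gives the same grasp; the last joint's range is limited). The gripper opens to 88 mm and grips with 3 to 60 N. Pads are 20 mm wide; open, the fingers measure 115 mm over their backs; the gripper's body (75 mm by 178 mm) begins 61 mm behind the grasp point.
Start: joints at [-1.368, 0.477, 0.022, 1.555, -0.011, 1.109, -0.083], TCP at [0.206, 0.643, 0.223] pointing down, gripper open.
Joint ranges: [-2.96, 2.96], [-0.34, 2.1], [-1.41, 1.46], [0.24, 2.44], [-1.37, 4.51], [0.17, 1.92], [-2.96, 2.96]. Speed limits (rad/s): [2.39, 2.39, 3.14, 3.14, 3.14, 3.14, 3.14].

## Interface

Orientations are given as a rotation vector (axis times angle).
In Python, from plant import r gives the robot as it stands.
- The arm moves only by the tool play_rows, never from a script. Its argument "moves" is a list that holds one entry, the list of rows, each a list of 5 numbers: the shift along the world's x, y, z as a fraction of full scale, then the turn about the world's z as a fraction of full scale, then the opening, from 0 (shut) to 1 (fully open). In form: [[[tx, ty, tz, turn, jaw], ...]]. A call has 1 to 8 rows; each row shifts and turns the pose as measured when the row begins; what a row does not reach is not made up. Full scale, the value 1, is 0.1 m for a shift and pi rad for a turn. A row lasts 1/10 s, in which the tool goes at most 50 mm and 8.59 degrees, less where a joint would pass 70% of its speed; a pose out of reach is approached as far as the arm can. A call with a number of a shift or a turn outside -1 to 1 is refused whole. A call with a gripper value outside its range is refused whole. The fingers move at their own pace and stop on an object; "grip_force" is the grip in N (left out, the last holds). Time passes only in rows, so rows that do not move let the fingers close. It gives the time, the measured TCP pose, the force and the opening at its end, in the units of the state.
- r.state(): the state, without advancing time (a new reading comes with each control period).
- r.grab_frame(name): name is "scene" or "top" or "wrist"; returns (picture, depth): 480x640x3 uint8, red, green, blue; 480x640 float32, m along the optical axis (not along the pixel's ray), 0 where there is no reading.
- r.camera_params(name): a dict with "camera_matrix" (3x3 intrinsics, pixels), "pose" (4x4, takes a point from camera to world coordinates); the wrist camera has in their place "T_tool_cam" (4x4, takes a point from camera to tool coordinates, whose origin is the TCP and whose axes are the flange's). Camera axes: x right, y up, looking along -z (the intrinsics and any distortion apply to the point x, -y, -z); pixel columns grow to the right and rows downward; lengths in m; the calibration is good to about 2 mm. A picture is of the moment at which its call begins: read the wrist's pose just before it. camera_params takes no time and is no camera call.
- r.sign_off(): hands the job in, once; it reports no verdict.
The state is a dict: "clock": time; "joints": joint angles; "dq": joint speeds; "joint_efforts": joint torques, N m; "tcp_pos": TCP position; "orientation": TCP orientation; "force": force on the tool from outside, world axes, zero at the start; "torque": the same for the moment, N m; "width": finger opening in m.
Only numpy, scipy, OpenCV 4.12 (cv2) and the standard library are available. Lean on these libraries where they do the work, as an engineer would, in place of code of your own. Each camera call takes 0.05 s, during which the arm holds its last target. There are 200 camera calls.

## Working session

There is one attempt and no reset: what is moved stays moved. The work goes in short steps, Python scripts to look and compute and a tool call to move; the robot and the scene stay as the last step left them, time stands still between calls to the robot, and variables do not carry over. Pictures are saved under pics/ and viewed, about 8 in all and at most 12, crops included, and the job is handed in when it is done.

Besides the shell and the picture viewer there is one more tool, called after "Emit:" in YAML: its name, and indented under it one key for each argument. play_rows: Moves the arm, as the interface text tells. Its arguments: {"type":"object","properties":{"moves":{"type":"array","items":{"type":"array","items":{"type":"array","items":{"type":"number"}}}},"grip_force":{"type":"number"}},"required":["moves"]}

```bash
mkdir -p pics; cat > h.py <<'E'
from plant import r
import numpy as np, cv2
def pts(name):
    s=r.state(); im,d=r.grab_frame(name); p=r.camera_params(name); K=np.array(p["camera_matrix"])
    if name=="wrist":
        T=np.eye(4);T[:3,:3]=cv2.Rodrigues(np.array(s["orientation"],float))[0];T[:3,3]=s["tcp_pos"];T=T@np.array(p["T_tool_cam"])
    else: T=np.array(p["pose"])
    v,u=np.mgrid[:480,:640]
    P=np.stack([(u-K[0,2])/K[0,0]*d,-(v-K[1,2])/K[1,1]*d,-d],-1)@T[:3,:3].T+T[:3,3]
    P[d==0]=np.nan
    return im,d,P,K,T
def save(im,f): cv2.imwrite("pics/"+f,im[:,:,::-1])
E
python3 - <<'E'
from h import *
s=r.state();print({k:np.round(v,3) for k,v in s.items()},r.grasp_offset)
for n in("scene","top"):
    im,d,P,K,T=pts(n);save(im,n+"0.png");np.save(n+"P.npy",P);np.save(n+"I.npy",im)
    print(n,np.round(K,1).tolist(),np.round(T,3).tolist(),{k:v for k,v in r.camera_params(n).items() if k not in("camera_matrix","pose")})
E
```

```text
{'clock': np.float64(0.0), 'joints': array([-1.368,  0.478,  0.022,  1.556, -0.011,  1.109, -0.083]), 'dq': array([-0.   , -0.001,  0.   ,  0.   ,  0.001, -0.   ,  0.001]), 'joint_efforts': array([ 1.0000e-03, -5.8286e+01,  1.5350e+00, -2.7261e+01, -5.4000e-02,
        1.7000e-02,  0.0000e+00]), 'tcp_pos': array([0.206, 0.642, 0.222]), 'orientation': array([-4.860e-01, -3.104e+00,  3.000e-03]), 'force': array([-0.057,  0.156, -0.323]), 'torque': array([ 0.023,  0.042, -0.   ]), 'width': np.float64(0.088)} -0.0187
scene [[494.0, 0.0, 318.2], [0.0, 494.0, 234.5], [0.0, 0.0, 1.0]] [[-0.632, -0.595, 0.496, 0.936], [0.775, -0.493, 0.396, 0.272], [0.009, 0.635, 0.773, 0.674], [0.0, 0.0, 0.0, 1.0]] {}
top [[622.9, 0.0, 312.7], [0.0, 622.9, 241.2], [0.0, 0.0, 1.0]] [[-0.016, 0.998, -0.067, 0.462], [-1.0, -0.016, -0.01, -0.02], [-0.011, 0.067, 0.998, 1.194], [0.0, 0.0, 0.0, 1.0]] {}
```

View pics/scene0.png

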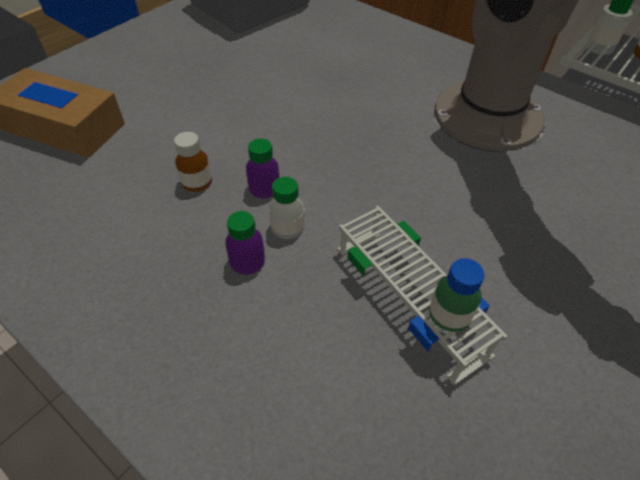

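View pics/top0.png

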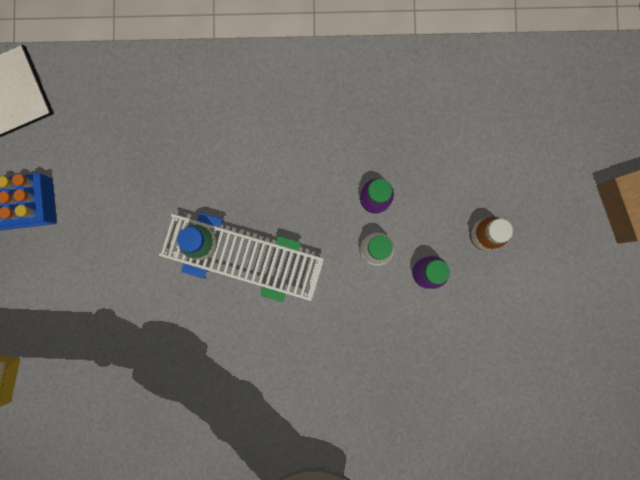

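The scene view shows the clear green-capped bottle at (286,205) between two purple ones. In the top view it is at (379,248), the purple ones at (377,193) and (432,271), and amber at (493,232). The green tags are at (288,243) and (273,294), and the blue bottle is at (192,240).

```bash
cat >> h.py <<'E'
def ray(u,v,K,T,z):
    d=T[:3,:3]@np.array([(u-K[0,2])/K[0,0],-(v-K[1,2])/K[1,1],-1]); return T[:3,3]+d*(z-T[2,3])/d[2]
def blobs(im,P,lo,hi,K,T,z,amin=40):
    m=cv2.inRange(cv2.cvtColor(im,cv2.COLOR_RGB2HSV),lo,hi)
    n,l,st,c=cv2.connectedComponentsWithStats(m)
    for i in range(1,n):
        if st[i,4]>=amin: print(np.round(c[i],1),st[i],"depth",np.round(np.nanmedian(P[l==i],0),3),[("z%.3f"%q,np.round(ray(*c[i],K,T,q)[:2],4).tolist()) for q in z])
GREEN=((50,120,40),(80,255,255)); BLUE=((105,150,60),(125,255,255)); PURPLE=((130,100,20),(160,255,255))
E
python3 - <<'E'
from h import *
for n in("top","scene"):
    p=r.camera_params(n);K=np.array(p["camera_matrix"]);T=np.array(p["pose"]);im=np.load(n+"I.npy");P=np.load(n+"P.npy")
    for nm,c in(("G",GREEN),("B",BLUE),("P",PURPLE)): print(n,nm);blobs(im,P,*c,K,T,(.105,.065,.055))
E
```

```text
top G
[379.3 190.6] [368 179  24  24 446] depth [ 0.623 -0.128  0.105] [('z0.105', [0.6229, -0.128]), ('z0.065', [0.6288, -0.132]), ('z0.055', [0.6303, -0.133])]
[287.8 242.4] [277 236  23  14 182] depth [0.537 0.036 0.064] [('z0.105', [0.5342, 0.0344]), ('z0.065', [0.5369, 0.0364]), ('z0.055', [0.5375, 0.0369])]
[379.7 246.9] [368 236  24  23 414] depth [ 0.523 -0.126  0.105] [('z0.105', [0.5237, -0.1264]), ('z0.065', [0.5259, -0.1303]), ('z0.055', [0.5265, -0.1312])]
[436.5 271.4] [425 260  24  24 453] depth [ 0.48  -0.224  0.105] [('z0.105', [0.4793, -0.2243]), ('z0.065', [0.4799, -0.2318]), ('z0.055', [0.48, -0.2337])]
[272.2 294.1] [261 288  24  13 173] depth [0.444 0.066 0.064] [('z0.105', [0.4443, 0.0628]), ('z0.065', [0.4437, 0.0658]), ('z0.055', [0.4435, 0.0666])]
top B
[ 35.  204.2] [   0  173   56   57 1520] depth [0.615 0.498 0.055] [('z0.105', [0.6092, 0.4806]), ('z0.065', [0.6146, 0.499]), ('z0.055', [0.616, 0.5036])]
[209.3 219.2] [198 213  25  13 188] depth [0.582 0.179 0.064] [('z0.105', [0.5774, 0.172]), ('z0.065', [0.5817, 0.1791]), ('z0.055', [0.5827, 0.1809])]
[1
[... 2138 characters left out ...]
.1865]), ('z0.065', [0.4668, 0.1805]), ('z0.055', [0.4591, 0.179])]
[483.6 304.6] [480 298   9  13  69] depth [0.493 0.225 0.064] [('z0.105', [0.523, 0.2279]), ('z0.065', [0.494, 0.2248]), ('z0.055', [0.4868, 0.224])]
[422.2 332.3] [409 316  29  35 507] depth [0.585 0.179 0.063] [('z0.105', [0.6109, 0.1862]), ('z0.065', [0.5881, 0.1801]), ('z0.055', [0.5824, 0.1786])]
scene P
[261.6 177.6] [247 158  32  40 926] depth [ 0.499 -0.209  0.053] [('z0.105', [0.5359, -0.1678]), ('z0.065', [0.5078, -0.1987]), ('z0.055', [0.5008, -0.2064])]
[245.7 253.8] [ 226  230   38   45 1200] depth [ 0.641 -0.11   0.051] [('z0.105', [0.665, -0.0772]), ('z0.065', [0.6459, -0.1017]), ('z0.055', [0.6412, -0.1078])]
```

The measurements agree:
- **Bottle:** about (0.525, -0.125), cap top at 0.105.
- **Green place:** (0.4905, 0.051). It is 150 mm from the blue place, as it should be, and the clips lie at z = 0.064.

I'll grip the cap, which keeps the gripper above the neighbouring bottles. First I move above the bottle.

Emit:
play_rows:
  moves:
    - [[0.3,-0.3,0.1,0,1],[0.3,-0.3,0.1,0,1],[0.3,-0.3,0.1,0,1],[0.3,-0.3,0,0,1],[0.25,-0.35,0,0,1],[0.2,-0.4,0,0,1],[0.2,-0.4,0,0,1],[0.2,-0.4,0,0,1]]
  grip_force: 25

```text
clock: 0.9
tcp_pos: [0.4093, 0.3606, 0.2482]
orientation: [-0.464, -3.102, 0.009]
force: [0.2, -0.1, 0.8]
width: 0.0881
```

Emit:
play_rows:
  moves:
    - [[0.2,-0.45,0,0,1],[0.2,-0.45,0,0,1],[0.2,-0.45,0,0,1],[0.1,-0.45,0,0,1],[0.1,-0.45,0,0,1],[0.1,-0.45,0,0,1],[0,-0.45,0,0,1],[0,-0.45,0,0,1]]

```text
clock: 1.7
tcp_pos: [0.5, -0.0125, 0.2469]
orientation: [-0.464, -3.102, 0.011]
force: [0.0, -0.4, 0.4]
width: 0.0874
```

Emit:
play_rows:
  moves:
    - [[0,-0.4,0,0,1],[0,-0.4,0,0,1],[0,-0.3,0,0,1],[0,0,0,0,1]]

```text
clock: 2.1
tcp_pos: [0.4969, -0.1344, 0.2466]
orientation: [-0.481, -3.098, 0.014]
force: [0.5, 0.2, -0.1]
width: 0.0877
```

```bash
python3 - <<'E'
from h import *
im,d,P,K,T=pts("wrist");save(im,"w1.png");s=r.state();print(np.round(s["tcp_pos"],4),np.round(s["orientation"],3))
blobs(im,P,*GREEN,K,T,(.105,.093),150)
E
```

```text
[ 0.4972 -0.1323  0.2465] [-0.477 -3.098  0.013]
[556.5  76.8] [ 519   66   70   23 1370] depth [0.444 0.065 0.066] [('z0.105', [0.4411, 0.0453]), ('z0.093', [0.4418, 0.0514])]
[539.2 202.5] [ 504  193   65   19 1013] depth [0.536 0.036 0.066] [('z0.105', [0.5232, 0.0197]), ('z0.093', [0.5271, 0.0248])]
[209.8 240.8] [ 180  212   61   58 2599] depth [ 0.478 -0.222  0.107] [('z0.105', [0.4777, -0.2223]), ('z0.093', [0.4799, -0.2268])]
[348.3 256.8] [ 321  228   56   58 2440] depth [ 0.521 -0.126  0.107] [('z0.105', [0.5214, -0.1258]), ('z0.093', [0.5252, -0.1264])]
[380.3 363.8] [ 355  336   52   54 2251] depth [ 0.617 -0.127  0.106] [('z0.105', [0.6181, -0.1274]), ('z0.093', [0.6257, -0.1281])]
```

View pics/w1.png

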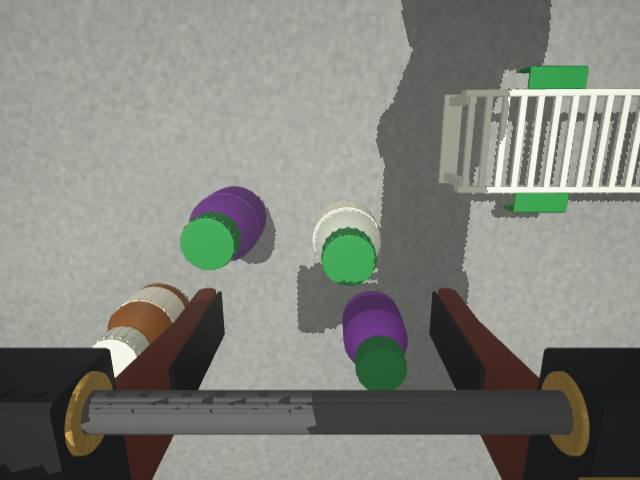

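The wrist view shows the clear bottle's cap at (348,257), between purple caps at (210,241) and (380,364). The green tags are at (556,77) and (539,202). All three views agree to a few mm, so I take the bottle at (0.523, -0.126) and the place at (0.490, 0.051). Next I line up and descend.

Emit:
play_rows:
  moves:
    - [[0.26,0.06,0,0,1],[0,0,-0.1,0,1],[0,0,-0.2,0,1],[0,0,-0.2,0,1],[0,0,0,0,1]]

```text
clock: 2.65
tcp_pos: [0.5229, -0.1195, 0.1932]
orientation: [-0.466, -3.097, 0.008]
force: [0.2, 0.8, -0.3]
width: 0.0881
```

Emit:
play_rows:
  moves:
    - [[0,-0.065,-0.2,0,1],[0,0,-0.2,0,1],[0,0,-0.2,0,1],[0,0,-0.1,0,1],[0,0,0,0,1]]

```text
clock: 3.15
tcp_pos: [0.5231, -0.1214, 0.1231]
orientation: [-0.456, -3.099, 0.005]
force: [0.3, -0.8, -0.1]
width: 0.0882
```

Emit:
play_rows:
  moves:
    - [[0,-0.04,-0.2,0,1],[0,0,-0.2,0,1],[0,0,-0.1,0,1],[0,0,0,0,1]]

```text
clock: 3.55
tcp_pos: [0.5262, -0.1243, 0.076]
orientation: [-0.453, -3.105, 0.002]
force: [-0.0, 0.3, 0.3]
width: 0.0877
```

```bash
python3 - <<'E'
from h import *
print(np.round(r.state()["tcp_pos"],4))
im,d,P,K,T=pts("wrist");save(im,"w2.png")
blobs(im,P,*GREEN,K,T,(.105,),300)
E
```

```text
[ 0.5262 -0.1243  0.076 ]
[627.1 230.2] [609 225  31  16 315] depth [0.536 0.015 0.052] [('z0.105', [0.5129, -0.0159])]
[ 45.  291.4] [   0  233  103  115 9813] depth [ 0.478 -0.212  0.106] [('z0.105', [0.4777, -0.2112])]
[318.5 332.2] [  260   269   118   121 11211] depth [ 0.519 -0.125  0.107] [('z0.105', [0.5197, -0.1248])]
[378.3 474.9] [347 468  63  12 512] depth [ 0.604 -0.123  0.087] [('z0.105', [0.5869, -0.1203])]
```

View pics/w2.png

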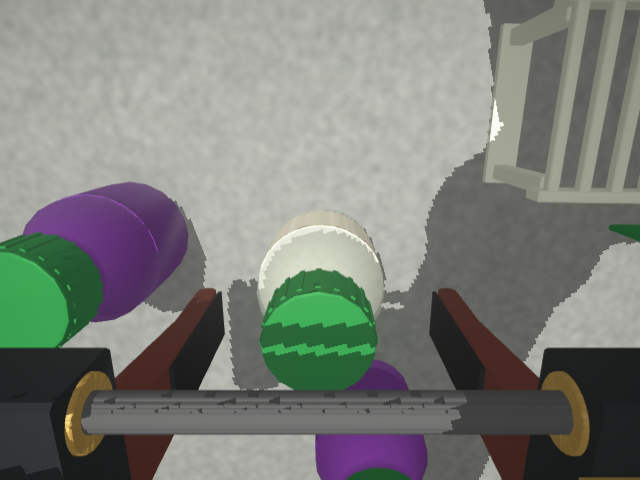

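The wrist view shows the cap at (319,340), centred between the fingertips at (215,295) and (438,295). Next I close the jaws.

Emit:
play_rows:
  moves:
    - [[-0.03,0,-0.03,0,1],[0,0,0,0,0.3],[0,0,0,0,0.3],[0,0,0,0,0],[0,0,0,0,0],[0,0,0,0,0],[0,0,0,0,0],[0,0,0,0,0]]

```text
clock: 4.4
tcp_pos: [0.5257, -0.1248, 0.077]
orientation: [0.454, 3.106, -0.001]
force: [0.3, -0.0, -0.6]
width: 0.0415
```

Gripped at the cap width of 41.5 mm. Next I lift.

Emit:
play_rows:
  moves:
    - [[0,0,0.1,0,0],[0,0,0.2,0,0],[0,0,0.25,0,0],[0,0,0.25,0,0],[0,0,0.25,0,0],[0,0,0.25,0,0],[0,0,0.1,0,0],[0,0,0,0,0]]

```text
clock: 5.2
tcp_pos: [0.5212, -0.1243, 0.2227]
orientation: [-0.455, -3.104, 0.002]
force: [1.0, -0.2, -2.5]
width: 0.0418
```

Emit:
play_rows:
  moves:
    - [[-0.05,0.2,0,0,0],[-0.05,0.3,0,0,0],[-0.05,0.3,0,0,0],[-0.05,0.3,0,0,0],[-0.05,0.3,0,0,0],[-0.04,0.25,0,0,0],[0,0.1,0,0,0],[0,0,0,0,0]]

```text
clock: 6.0
tcp_pos: [0.4842, 0.0548, 0.2139]
orientation: [-0.457, -3.091, 0.011]
force: [0.1, -0.1, -2.4]
width: 0.0417
```

```bash
python3 - <<'E'
from h import *
print(np.round(r.state()["tcp_pos"],4))
for n in("top","scene"):
    im,d,P,K,T=pts(n);save(im,n+"2.png");print(n);blobs(im,P,*GREEN,K,T,(.065,.25),20)
im,d,P,K,T=pts("wrist");save(im,"w3.png");blobs(im,P,*GREEN,K,T,(.065,),300)
a=cv2.resize(cv2.imread("pics/scene2.png")[50:400,150:600],(450,350));b=cv2.resize(cv2.imread("pics/w3.png"),(467,350))
cv2.imwrite("pics/c3.png",cv2.resize(np.hstack([a,b]),(800,305)))
E
```

```text
[0.4842 0.0548 0.2139]
top
[379.4 190.6] [368 179  24  24 444] depth [ 0.623 -0.128  0.105] [('z0.065', [0.6288, -0.132]), ('z0.250', [0.6015, -0.1137])]
[294.9 244. ] [291 240   9  10  56] depth [0.534 0.023 0.065] [('z0.065', [0.5337, 0.0235]), ('z0.250', [0.522, 0.0163])]
[436.5 271.4] [425 260  24  24 452] depth [ 0.48  -0.224  0.105] [('z0.065', [0.4799, -0.2318]), ('z0.250', [0.477, -0.1971])]
scene
[620.3   5.4] [610   0  23  13 239] depth [-0.668  0.064  0.02 ] [('z0.065', [-0.557, 0.0776]), ('z0.250', [-0.1034, 0.1367])]
[260.  150.3] [249 139  23  24 472] depth [ 0.486 -0.219  0.104] [('z0.065', [0.4571, -0.2506]), ('z0.250', [0.6025, -0.0918])]
[399.5 161.6] [387 146  26  33 648] depth [0.496 0.052 0.242] [('z0.065', [0.3172, -0.0348]), ('z0.250', [0.5051, 0.0584])]
[240.8 225.1] [227 211  28  29 633] depth [ 0.629 -0.123  0.104] [('z0.065', [0.6093, -0.1488]), ('z0.250', [0.7085, -0.021])]
[409.9 232. ] [398 222  22  23 171] depth [0.445 0.07  0.064] [('z0.065', [0.4466, 0.0701]), ('z0.250', [0.5952, 0.1315])]
[358.5 259.7] [348 247  24  29 345] depth [0.541 0.037 0.063] [('z0.065', [0.5439, 0.0391]), ('z0.250', [0.663, 0.1099])]
[457.2 299.2] [437 279  43  35 489] depth [0.556 0.203 0.13 ] [('z0.065', [0.5101, 0.1911]), ('z0.250', [0.6394, 0.2157])]
[330.3 173.3] [ 301  162   59   24 1375] depth [0.443 0.067 0.066] [('z0.065', [0.4435, 0.0671])]
[328.2 337.6] [  269   279   116   111 10063] depth [0.481 0.056 0.244] [('z0.065', [0.5721, 0.0264])]
[  4.8 333.6] [  0 314  13  40 367] depth [ 0.485 -0.205  0.089] [('z0.065', [0.4913, -0.2306])]
```

View pics/c3.png

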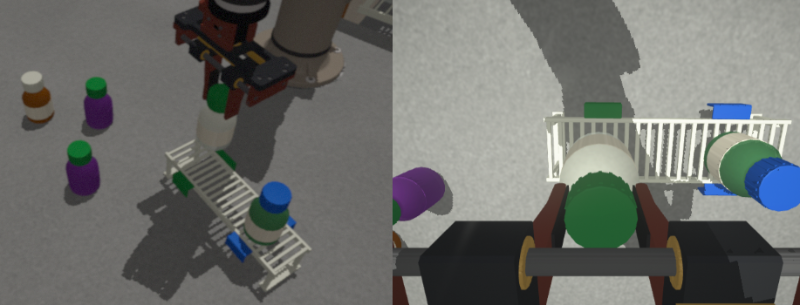

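The crop shows the bottle held upright over the green tags, with the scene view on the left and the wrist view on the right; nothing else has moved. I estimate the bottle at about (0.486, 0.052) against the place at (0.490, 0.051). I shift it slightly and descend until near contact, expected at TCP z ≈ 0.142.

Emit:
play_rows:
  moves:
    - [[0.04,-0.02,-0.1,0,0],[0,0,-0.15,0,0],[0,0,-0.15,0,0],[0,0,-0.15,0,0],[0,0,-0.05,0,0],[0,0,0,0,0]]

```text
clock: 6.75
tcp_pos: [0.4912, 0.0412, 0.1503]
orientation: [-0.483, -3.09, 0.016]
force: [-0.3, 0.0, -2.6]
width: 0.0416
```

```bash
python3 - <<'E'
from h import *
for n in("scene","wrist"):
    s=r.state();print(np.round(s["tcp_pos"],4),np.round(s["force"],1))
    im,d,P,K,T=pts(n);save(im,n+"4.png");print(n);blobs(im,P,*GREEN,K,T,(.065,),100)
E
```

```text
[0.4912 0.0412 0.1503] [-0.3  0.  -2.6]
scene
[620.2   5.4] [610   0  23  13 236] depth [-0.668  0.064  0.02 ] [('z0.065', [-0.557, 0.0774])]
[259.9 150.3] [249 139  23  24 471] depth [ 0.486 -0.219  0.104] [('z0.065', [0.4573, -0.2506])]
[382.3 194.6] [372 180  22  30 493] depth [0.504 0.04  0.178] [('z0.065', [0.4061, -0.0114])]
[240.7 225.1] [227 211  28  29 631] depth [ 0.629 -0.123  0.104] [('z0.065', [0.6094, -0.1489])]
[411.  232.7] [403 222  17  23 154] depth [0.445 0.072 0.064] [('z0.065', [0.4468, 0.0723])]
[358.6 259.8] [348 247  24  29 345] depth [0.541 0.038 0.063] [('z0.065', [0.544, 0.0394])]
[457.2 299.1] [437 278  43  36 462] depth [0.557 0.202 0.13 ] [('z0.065', [0.51, 0.1909])]
[0.4914 0.0413 0.1506] [-1.2 -0.1 -3.2]
wrist
[344.5 166.7] [ 307  152   75   30 2162] depth [0.443 0.067 0.066] [('z0.065', [0.4434, 0.0671])]
[328.3 336.7] [  269   274   116   116 10253] depth [0.487 0.044 0.181] [('z0.065', [0.5462, 0.0243])]
```

The bottle has drifted to about (0.493, 0.040), so I correct before setting it down.

Emit:
play_rows:
  moves:
    - [[-0.03,0.11,0,0,0],[0,0,0,0,0]]

```text
clock: 7.05
tcp_pos: [0.4894, 0.0535, 0.1522]
orientation: [-0.485, -3.093, 0.013]
force: [-0.1, 0.2, -2.3]
width: 0.0414
```

Emit:
play_rows:
  moves:
    - [[0,-0.01,-0.05,0,0],[0,0,-0.03,0,0],[0,0,0,0,0]]

```text
clock: 7.35
tcp_pos: [0.49, 0.0535, 0.1446]
orientation: [-0.482, -3.096, 0.011]
force: [-0.1, -0.3, -3.1]
width: 0.0414
```

Emit:
play_rows:
  moves:
    - [[0,0,-0.02,0,0],[0,0,-0.015,0,0],[0,0,0,0,0]]

```text
clock: 7.65
tcp_pos: [0.4909, 0.0531, 0.1422]
orientation: [-0.483, -3.097, 0.01]
force: [0.6, 0.6, -2.7]
width: 0.0415
```

```bash
python3 - <<'E'
from h import *
for n in("scene","wrist"):
    s=r.state();print(np.round(s["tcp_pos"],4),np.round(s["force"],1))
    im,d,P,K,T=pts(n);save(im,n+"5.png");print(n);blobs(im,P,*GREEN,K,T,(.065,),400)
cv2.imwrite("pics/c5.png",cv2.resize(cv2.imread("pics/scene5.png")[140:360,320:540],(600,600)))
E
```

```text
[0.4909 0.0531 0.1422] [ 0.6  0.6 -2.7]
scene
[260.  150.3] [249 139  23  24 473] depth [ 0.486 -0.219  0.104] [('z0.065', [0.4572, -0.2506])]
[389.  202.2] [379 187  22  31 500] depth [0.503 0.052 0.17 ] [('z0.065', [0.4136, 0.0074])]
[240.8 225.1] [227 211  28  29 633] depth [ 0.629 -0.123  0.104] [('z0.065', [0.6093, -0.1488])]
[457.1 299. ] [437 279  43  35 459] depth [0.557 0.202 0.13 ] [('z0.065', [0.51, 0.1908])]
[0.4909 0.0531 0.1421] [-0.5 -0.4 -1.1]
wrist
[324.6 174.1] [ 287  159   76   32 2340] depth [0.443 0.067 0.066] [('z0.065', [0.4432, 0.067])]
[327.8 335.8] [  269   274   116   116 10458] depth [0.486 0.056 0.172] [('z0.065', [0.5414, 0.0376])]
```

View pics/c5.png

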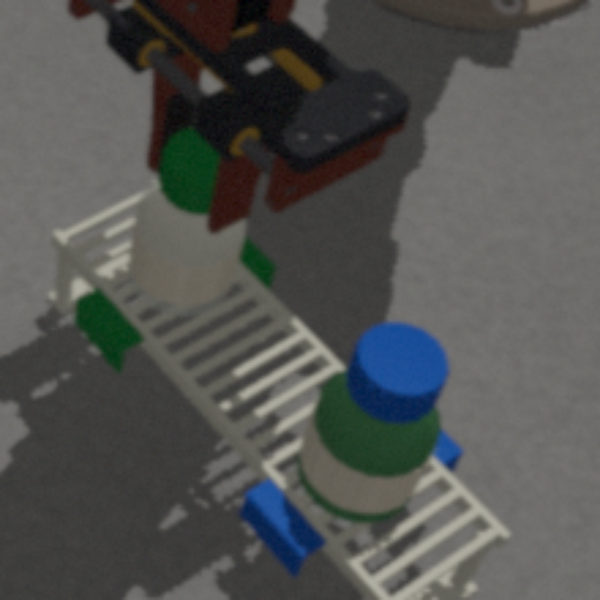

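In the crop the bottle stands upright at the green tags (clips at (105,325) and (258,262)), just above the tread. In the wrist view, cap column 328 matches tag column 325. I lower it slowly until the force shows contact.

Emit:
play_rows:
  moves:
    - [[0,0,-0.02,0,0],[0,0,0,0,0]]

```text
clock: 7.95
tcp_pos: [0.492, 0.052, 0.142]
orientation: [-0.485, -3.099, 0.01]
force: [-0.7, 0.2, -1.7]
width: 0.0416
```

Emit:
play_rows:
  moves:
    - [[0,0,-0.02,0,0],[0,0,0,0,0]]

```text
clock: 8.15
tcp_pos: [0.493, 0.0514, 0.1417]
orientation: [-0.487, -3.1, 0.009]
force: [-0.2, -0.8, -2.5]
width: 0.0418
```

Emit:
play_rows:
  moves:
    - [[-0.02,0,-0.04,0,0],[0,0,0,0,0]]

```text
clock: 8.35
tcp_pos: [0.4936, 0.0504, 0.1404]
orientation: [0.489, 3.102, -0.007]
force: [-0.5, 0.1, -2.6]
width: 0.0417
```

Emit:
play_rows:
  moves:
    - [[-0.03,0,-0.04,0,0],[0,0,0,0,0]]

```text
clock: 8.55
tcp_pos: [0.4944, 0.0502, 0.1392]
orientation: [0.488, 3.094, -0.003]
force: [-0.2, 0.3, -2.1]
width: 0.042
```

```bash
python3 - <<'E'
from h import *
for n in("scene","wrist"):
    s=r.state();print(np.round(s["tcp_pos"],4),np.round(s["force"],1))
    im,d,P,K,T=pts(n);save(im,n+"6.png");print(n);blobs(im,P,*GREEN,K,T,(.065,),400)
E
```

```text
[0.4944 0.0502 0.1392] [-0.2  0.3 -2.1]
scene
[260.  150.3] [249 139  23  24 474] depth [ 0.486 -0.219  0.104] [('z0.065', [0.4571, -0.2506])]
[385.9 202.6] [376 187  21  31 471] depth [0.506 0.049 0.17 ] [('z0.065', [0.4177, 0.0039])]
[240.8 225.1] [227 211  28  29 634] depth [ 0.629 -0.123  0.104] [('z0.065', [0.6094, -0.1488])]
[457.2 298.6] [438 279  42  35 429] depth [0.557 0.202 0.131] [('z0.065', [0.5093, 0.1906])]
[0.4944 0.0503 0.139 ] [ 0.9  0.2 -2.3]
wrist
[326.2 165.5] [ 287  150   79   33 2453] depth [0.443 0.067 0.066] [('z0.065', [0.4432, 0.067])]
[327.8 336.6] [  268   275   118   115 10687] depth [0.488 0.054 0.172] [('z0.065', [0.5454, 0.035])]
```

Emit:
play_rows:
  moves:
    - [[-0.06,0.02,0,0,0],[0,0,0,0,0]]

```text
clock: 8.85
tcp_pos: [0.4904, 0.0519, 0.1394]
orientation: [0.488, 3.09, -0.003]
force: [0.5, 0.5, 0.1]
width: 0.0415
```

Emit:
play_rows:
  moves:
    - [[-0.02,0.01,-0.04,0,0],[0,0,0,0,0]]

```text
clock: 9.05
tcp_pos: [0.4924, 0.0521, 0.138]
orientation: [0.488, 3.081, -0.001]
force: [-0.6, 0.7, -3.0]
width: 0.0414
```

Emit:
play_rows:
  moves:
    - [[-0.03,0,-0.04,0,0],[0,0,0,0,0],[0,0,0,0,0]]

```text
clock: 9.35
tcp_pos: [0.4934, 0.0513, 0.1365]
orientation: [0.488, 3.073, 0.001]
force: [0.7, -1.2, 2.7]
width: 0.0414
```

Emit:
play_rows:
  moves:
    - [[-0.02,0,-0.04,0,0],[0,0,0,0,0],[0,0,0,0,0]]

```text
clock: 9.65
tcp_pos: [0.4941, 0.0512, 0.1351]
orientation: [0.487, 3.068, 0.004]
force: [0.9, -0.1, 3.5]
width: 0.0414
```

```bash
python3 - <<'E'
from h import *
R=cv2.Rodrigues
for n in("scene","wrist"):
    s=r.state();print(np.round(s["tcp_pos"],4),np.round(s["force"],1),"tool z",np.round(R(np.array(s["orientation"],float))[0][:,2],3))
    im,d,P,K,T=pts(n);save(im,n+"7.png");print(n);blobs(im,P,*GREEN,K,T,(.065,),400)
cv2.imwrite("pics/c7.png",cv2.resize(cv2.imread("pics/scene7.png")[140:360,320:540],(600,600)))
E
```

```text
[0.4941 0.0512 0.1351] [ 0.9 -0.1  3.5] tool z [ 0.035 -0.003 -0.999]
scene
[260.  150.3] [249 139  23  24 474] depth [ 0.486 -0.219  0.104] [('z0.065', [0.4572, -0.2504])]
[386.5 203. ] [376 187  23  32 507] depth [0.507 0.05  0.169] [('z0.065', [0.4179, 0.0052])]
[240.7 225.2] [227 211  28  29 635] depth [ 0.629 -0.123  0.104] [('z0.065', [0.6095, -0.1489])]
[457.  299.3] [437 280  43  34 476] depth [0.557 0.201 0.13 ] [('z0.065', [0.5105, 0.1909])]
[0.4941 0.0511 0.135 ] [ 0.4 -0.8  5.1] tool z [ 0.035 -0.003 -0.999]
wrist
[323.6 163.9] [ 284  147   80   35 2642] depth [0.443 0.067 0.066] [('z0.065', [0.443, 0.0671])]
[327.4 341.3] [  267   282   120   108 10642] depth [0.487 0.054 0.172] [('z0.065', [0.5487, 0.035])]
```

View pics/c7.png

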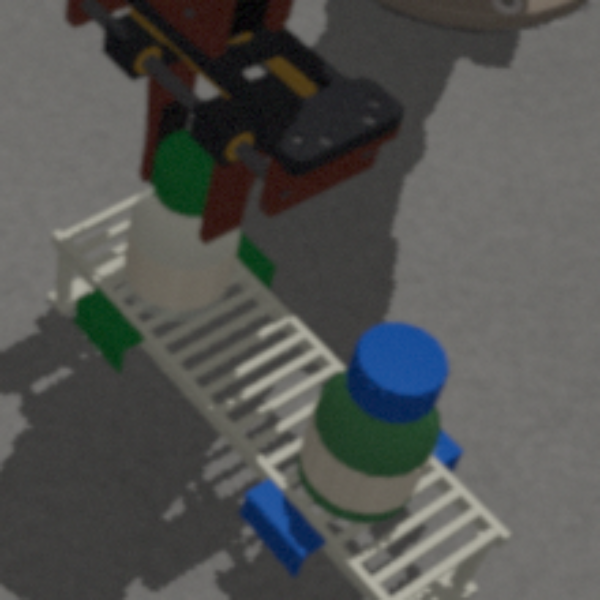

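The force has turned to about +4 N, and the cap top at 0.170–0.172 stays put as the tool lowers, so the bottle is standing on the tread. The view shows it upright with its base edge at (180,308), in the middle of the tread at the tags. I release it.

Emit:
play_rows:
  moves:
    - [[0,0,0,0,0],[0,0,0,0,0.65],[0,0,0,0,0.8],[0,0,0,0,1],[0,0,0,0,1],[0,0,0,0,1]]

```text
clock: 10.35
tcp_pos: [0.4912, 0.0518, 0.1326]
orientation: [0.486, 3.074, 0.001]
force: [-0.2, -0.4, -0.5]
width: 0.0781
```

Emit:
play_rows:
  moves:
    - [[0,0,0.1,0,1],[0,0,0.2,0,1],[0,0,0.3,0,1],[0,0,0.3,0,1],[0,0,0.3,0,1],[0,0,0.3,0,1],[-0.1,0,0.3,0,1],[0,0,0,0,1]]

```text
clock: 11.15
tcp_pos: [0.4787, 0.0502, 0.3237]
orientation: [0.489, 3.074, -0.0]
force: [0.3, -0.1, 0.1]
width: 0.0878
```

```bash
python3 - <<'E'
from h import *
s=r.state();print(np.round(s["tcp_pos"],4),s["width"])
for n in("scene","wrist","top"):
    im,d,P,K,T=pts(n);save(im,n+"8.png");print(n);blobs(im,P,*GREEN,K,T,(.17,.065),100)
a=cv2.resize(cv2.imread("pics/scene8.png"),(400,300));b=cv2.resize(cv2.imread("pics/wrist8.png"),(400,300))
cv2.imwrite("pics/c8.png",np.hstack([a,b]))
E
```

```text
[0.4787 0.0502 0.3237] 0.08775294171436315
scene
[620.3   5.4] [610   0  23  13 231] depth [-0.668  0.064  0.02 ] [('z0.170', [-0.2997, 0.111]), ('z0.065', [-0.5571, 0.0775])]
[260.  150.3] [249 139  23  24 474] depth [ 0.486 -0.219  0.104] [('z0.170', [0.5397, -0.1604]), ('z0.065', [0.4572, -0.2505])]
[391. 203.] [377 188  30  31 731] depth [0.501 0.055 0.169] [('z0.170', [0.5031, 0.0561]), ('z0.065', [0.4129, 0.0111])]
[240.8 225.1] [227 211  28  29 634] depth [ 0.629 -0.123  0.105] [('z0.170', [0.6656, -0.0763]), ('z0.065', [0.6093, -0.1488])]
[413.4 234.9] [408 227  12  17 108] depth [0.446 0.078 0.064] [('z0.170', [0.5322, 0.1111]), ('z0.065', [0.4481, 0.0775])]
[358.4 259.7] [348 247  24  29 348] depth [0.541 0.037 0.063] [('z0.170', [0.6115, 0.0792]), ('z0.065', [0.5439, 0.039])]
[456.6 299.4] [437 278  42  36 499] depth [0.558 0.201 0.13 ] [('z0.170', [0.5842, 0.2046]), ('z0.065', [0.511, 0.1906])]
wrist
[330.5 155.5] [309 147  44  18 790] depth [0.443 0.067 0.065] [('z0.170', [0.4322, 0.0692]), ('z0.065', [0.4432, 0.0669])]
[333.7 238.8] [ 308  213   53   50 1896] depth [0.493 0.052 0.172] [('z0.170', [0.4939, 0.0519]), ('z0.065', [0.5256, 0.0438])]
[ 64.1 285.7] [  37  263   55   46 1856] depth [ 0.478 -0.218  0.106] [('z0.170', [0.464, -0.1678]), ('z0.065', [0.4856, -0.2494])]
[216.9 375.1] [198 355  35  35 796] depth [ 0.62  -0.116  0.106] [('z0.170', [0.5809, -0.083]), ('z0.065', [0.6417, -0.1362])]
top
[379.3 190.6] [368 179  24  24 445] depth [ 0.623 -0.128  0.105] [('z0.170', [0.6133, -0.1215]), ('z0.065', [0.6288, -0.1319])]
[292.2 243.7] [285 238  15  12 107] depth [0.534 0.029 0.064] [('z0.170', [0.5277, 0.0239]), ('z0.065', [0.5344, 0.0284])]
[436.6 271.5] [425 260  24  24 451] depth [ 0.479 -0.225  0.105] [('z0.170', [0.4782, -0.2121]), ('z0.065', [0.4798, -0.2318])]
```

View pics/c8.png

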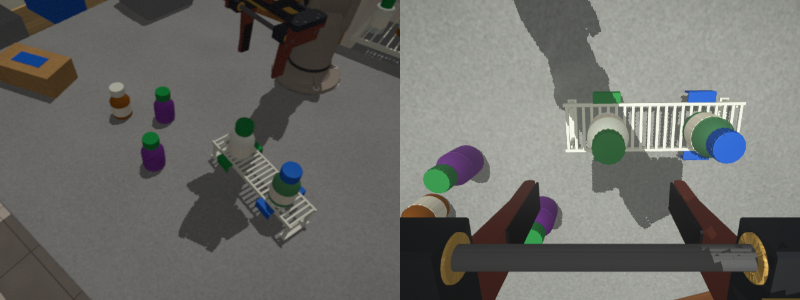

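The views show the bottle standing free at the green tags. Its cap measures (0.493, 0.051) in both the scene and wrist views, against the place at (0.4905, 0.051), and the cap top is at about 0.170. The blue and amber bottles stand where they were. I hand in.

```bash
python3 - <<'E'
from h import *
a,b=[cv2.imread("pics/scene%d.png"%i) for i in(0,8)]
for nm,(x,y) in dict(amber=(170,130),blue=(440,255)).items(): print(nm,cv2.matchTemplate(b,a[y:y+65,x:x+45],cv2.TM_CCOEFF_NORMED).argmax(), y*(640-45+1)+x)
r.sign_off()
E
```

```text
amber 77650 77650
blue 152420 152420
the job is handed in; nothing more can be done
```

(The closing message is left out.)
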